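Push the choke lever to full choke

TASK

A garden engine's choke and throttle levers stand on bench blocks for a check after repair. With closed fingertips, push the choke lever (the one with the round ball knob) from its rest stop past the first notch and fully home against the second stop, then leave it there. Push gently and do not grip or pinch the lever, leave the throttle lever (flat paddle grip) in its notch, and do not disturb the small things lying around.

Things in the scene. Friction and masses are not known exactly. Their poses are not given: they have to be found in the camera images.
- choke_stand: Upright steel control lever on a wooden bench block (110x76 mm, top at 22 mm; two round steel cheeks reach 75 mm), fixed to the table. Origin: centre of the block's underside; z up; +x is the direction in which the lever is pushed. The pivot is 45 mm above the origin, along y. This one is the choke lever: it has a black ball knob.
- choke_grip (a point): Centre of the black ball knob (diameter 26 mm) on the choke lever, 90 mm from the pivot; 122 mm above the table at either stop, 135 mm at the notch. It moves along an arc from 47 mm behind to 47 mm ahead of the pivot (along the stand's x). Below the ball: a collar 16 mm thick, then a flat steel stem 12 mm (along travel) x 6 mm.
- choke_lever (a joint): Angle of the choke lever: 0 = rest stop (leans 0.55 rad to the stand's -x), 0.55 = first notch (upright), 1.10 = second, final stop (leans 0.55 rad to +x). A spring detent holds all three: a level push needs about 11 N to leave a stop, 6 N to leave the notch. The humps lie at 0.24 and 0.86 rad: past one it snaps on into the next position; let go short of the last, it springs back to the notch.
- throttle_stand: Upright steel control lever on a wooden bench block (110x76 mm, top at 22 mm; two round steel cheeks reach 75 mm), fixed to the table. Origin: centre of the block's underside; z up; +x is the direction in which the lever is pushed. The pivot is 45 mm above the origin, along y. This one is the throttle lever: it has a flat black paddle.
- throttle_grip (a point): Centre of the flat black paddle (48 mm wide, 30 mm tall, 10 mm thick) on the throttle lever, 90 mm from the pivot; the lever starts upright in its notch.
- throttle_lever (a joint): Angle of the throttle lever: 0 = rest stop (leans 0.55 rad to the stand's -x), 0.55 = first notch (upright), 1.10 = second, final stop (leans 0.55 rad to +x). A spring detent holds all three: a level push needs about 11 N to leave a stop, 6 N to leave the notch. The humps lie at 0.24 and 0.86 rad: past one it snaps on into the next position; let go short of the last, it springs back to the notch.
- screwdriver: Black screwdriver, 136x11x11 mm, lying loose on the table; origin at the centre of its underside. To be left alone.
- tweezers: Steel tweezers, 121x14x9 mm, lying loose on the table; origin at the centre of its underside. To be left alone.
- usb_stick: USB stick, 50x18x8 mm, lying loose on the table; origin at the centre of its underside. To be left alone.
- battery_pack: Flat battery pack, 36x46x7 mm, lying loose on the table; origin at the centre of its underside. To be left alone.
- solder_spool: Spool of solder, 48x48x40 mm, standing on its end, lying loose on the table; origin at the centre of its underside. To be left alone.
- cell: AA cell, 50x14x14 mm, lying loose on the table; origin at the centre of its underside. To be left alone.

How it is judged (in metres and radians):
On the way:
1. the fingers push the choke lever off its rest stop (value of joint choke_lever between 0.12 and 1 rad and contact force between the fingers and choke_lever above 0.2 N), for 0.05 s.
At the end, for the whole second after the job is handed in: The choke lever rests within 0.06 rad (3.4 degrees) of its second stop, the throttle lever is within 0.15 rad of its notch, each small loose thing is within 30 mm of where it started (value of joint choke_lever above 1.04 rad and value of joint throttle_lever between 0.4 and 0.7 rad and distance of each of screwdriver, tweezers, usb_stick, battery_pack, solder_spool, cell from where it was at the start of the episode below 0.03 m); the robot touches nothing.
It fails at once if the throttle lever is moved out of its notch (0.15 rad) (value of joint throttle_lever below 0.4 rad or value of joint throttle_lever above 0.7 rad).
It fails at once if the choke lever is gripped or forced (more than 35 N between fingers and lever) (contact force between the fingers and choke_lever above 35 N).
It fails at once if a small loose thing is displaced by 30 mm or lifted (distance of any of screwdriver, tweezers, usb_stick, battery_pack, solder_spool, cell from where it was at the start of the episode above 0.03 m).
It also fails if it takes over 40 s, if anything falls off the work surface, if the arm or the gripper's body presses on something with over 40 N, if the wrist force passes 120 N, or if a joint passes its speed limit or range.

ROBOT

A 7-joint arm with a two-finger parallel gripper is mounted at the origin on the work surface; the furniture and walls round the work are solid. World frame = base frame: x ahead of the robot, y to its left, z up, the work surface at z = 0. Lengths are in m, angles in degrees, forces in N, time in s.
With the tool pointing down it reaches from about 0.425 to 0.875 m from the base axis. Payload 4.7 kg.
Tool frame: the origin (TCP) lies at the very end of the fingers, on their centre line; the grasp point (between the pads) lies 19 mm behind it; z points along the fingers, y is the line along which they close (so a half turn about z gives the same grasp; the last joint's range is limited). The gripper opens to 87 mm and grips with 3 to 60 N. Pads are 19 mm wide; open, the fingers measure 117 mm over their backs; the gripper's body (75 mm by 190 mm) begins 51 mm behind the grasp point.
Start: joints at [68.474, 18.392, -4.016, 83.108, 1.295, 78.541, -3.26], TCP at [0.247, -0.601, 0.202] pointing down, gripper open.
Joint ranges: [-163.93, 163.93], [-17.29, 119.83], [-79.2, 71.16], [3.27, 140.29], [-89.18, 269.18], [5.43, 117.66], [-154.24, 154.24]. Speed limits (degrees/s): [147.25, 147.25, 180, 180, 180, 180, 180].

INTERFACE

Orientations are given as [roll, pitch, yaw] about the fixed x, y, z axes, in that order (R = Rz(yaw) Ry(pitch) Rx(roll)).
In Python, from cell import get_obs, read_camera, sign_off, silhouettes gives the robot as it stands.
- The arm moves only by the tool play_rows, never from a script. Its argument "steps" is a list that holds one entry, the list of rows, each a list of 7 numbers: the shift along the tool's x, y, z in m, then the turn, a rotation vector about the tool's x, y, z in rad, then the finger opening in m, from 0 to 0.087. A call has 1 to 12 rows; each row shifts and turns the commanded pose from where the row before left it, along the tool's axes as they then stand; what a row does not reach is not made up. A row lasts 1/10 s, in which the tool goes at most 50 mm and 8.59 degrees, less where a joint would pass 70% of its speed; a pose out of reach is approached as far as the arm can. A call is refused whole if a number of a shift passes 0.05 or a number of a turn 0.15, either way. A call with a gripper value outside its range is refused whole. The fingers move at their own pace and stop on an object; "force" is the grip in N (left out, the last holds). Time passes only in rows, so rows that do not move let the fingers close. It gives the time, the measured TCP pose, the force, the opening and the grip force at its end, in the units of the state.
- get_obs(): the state, without advancing time (a new reading comes with each control period).
- read_camera(name): name is "scene" or "top"; returns a dict with "frame" (384x512x3 uint8, red, green, blue), "intrinsics" (3x3 intrinsics, pixels), "k1" (the pictures are not rectified: a ray, as slopes to the right and down, at radius r is drawn at 1 + k1 r^2 times it, then the intrinsics apply), "view" (4x4, takes a point from world to camera coordinates). Camera axes: x right, y up, looking along -z (the intrinsics and any distortion apply to the point x, -y, -z); pixel columns grow to the right and rows downward; lengths in m; the calibration is good to about 2 mm. A picture is of the moment at which its call begins. There is no depth.
- sign_off(): hands the job in; it is judged then, once.
Trained networks look in the newest picture that a camera, given by its name, has taken for a name from the list of things; names that differ only in an ending like _2 or _b are one class to them, and where a whole thing is asked for, a point or a joint stands for the part that bears it (a point fixed in the world has none). Each returns a list of dicts, best first, with "p" (0 to 1); they miss things now and then, are a little off and sometimes report something else, mostly with a low value. They report only what shows in the picture. A call takes as long as a camera call.
- silhouettes(camera, name): "pixels" (384x512 bool, what is visible of it) and "extent" ([left, top, right, bottom] in pixels, round what is visible of it).
The state is a dict: "time_s": time; "qpos": joint angles; "joint_velocities": joint speeds; "effort": joint torques, N m; "tool_pos": TCP position; "tool_rot": TCP orientation; "force": force on the tool from outside, world axes, zero at the start; "wrist_torque": the same for the moment, N m; "grip_width": finger opening in m; "grasp_force": force on a finger pad.
Only numpy, scipy, OpenCV 4.12 (cv2) and the standard library are available. Lean on these libraries where they do the work, as an engineer would, in place of code of your own. Each camera call takes 0.05 s, during which the arm holds its last target. There are 200 camera calls.

## Working session

There is one attempt and no reset: what is moved stays moved. The work goes in short steps, Python scripts to look and compute and a tool call to move; the robot and the scene stay as the last step left them, time stands still between calls to the robot, and variables do not carry over. Pictures are saved under pics/ and viewed, at most 10 in all, crops included, and the job is handed in when it is done.

Besides the shell and the picture viewer there is one more tool, called after "Request:" as name(argument=value, ...) on one line, values as JSON. play_rows: Moves the arm, as the interface text tells. Its arguments: {"type":"object","properties":{"steps":{"type":"array","items":{"type":"array","items":{"type":"array","items":{"type":"number"}}}},"force":{"type":"number"}},"required":["steps"]}

```bash
mkdir -p pics; cat > h.py <<'E'
import numpy as np, cv2
from cell import *
def ray(c,u,v):
    K=c['intrinsics'];k=c['k1'];V=np.array(c['view'])
    d=np.array([(u-K[0][2])/K[0][0],(v-K[1][2])/K[1][1]]);s=d.copy()
    for _ in range(20): s=d/(1+k*(s@s))
    R=V[:3,:3];o=-R.T@V[:3,3]
    return o,R.T@np.array([s[0],-s[1],-1])
def at_z(c,u,v,z):
    o,d=ray(c,u,v);return o+d*(z-o[2])/d[2]
def proj(c,p):
    K=c['intrinsics'];V=np.array(c['view']);q=V[:3,:3]@np.array(p)+V[:3,3]
    s=np.array([q[0],-q[1]])/-q[2];s=s*(1+c['k1']*(s@s));return s[0]*K[0][0]+K[0][2],s[1]*K[1][1]+K[1][2]
def tri(c1,p1,c2,p2):
    o1,d1=ray(c1,*p1);o2,d2=ray(c2,*p2)
    t=np.linalg.lstsq(np.c_[d1,-d2],o2-o1,rcond=None)[0]
    a,b=o1+t[0]*d1,o2+t[1]*d2;return (a+b)/2,np.linalg.norm(a-b)
E
python3 - <<'E'
from h import *
for n in('top','scene'):
    c=read_camera(n);cv2.imwrite(f'pics/{n}0.png',c['frame'][:,:,::-1])
    V=np.array(c['view']);print(n,np.round(-V[:3,:3].T@V[:3,3],3))
    for t in('choke_stand','choke_grip','choke_lever','throttle_stand','throttle_grip','screwdriver','tweezers','usb_stick','battery_pack','solder_spool','cell'):
        for r in silhouettes(n,t)[:2]:
            y,x=np.nonzero(r['pixels'])
            if len(x): print(t,round(r['p'],2),np.round(r['extent']),(x.mean().round(1),y.mean().round(1)),at_z(c,x.mean(),y.mean(),.01).round(3)[:2])
s=get_obs();print(s['tool_pos'],s['tool_rot'],s['time_s'])
E
```

```text
top [0.392 0.094 1.307]
choke_stand 0.64 [156. 150. 184. 190.] (np.float64(167.5), np.float64(172.3)) [0.543 0.331]
choke_grip 0.7 [155. 148. 169. 177.] (np.float64(163.3), np.float64(159.8)) [0.58  0.343]
choke_lever 0.69 [162. 147. 169. 178.] (np.float64(163.8), np.float64(161.5)) [0.575 0.342]
choke_lever 0.61 [370. 203. 389. 218.] (np.float64(378.1), np.float64(208.5)) [ 0.436 -0.282]
throttle_stand 0.87 [264. 176. 300. 217.] (np.float64(280.1), np.float64(195.5)) [0.475 0.003]
screwdriver 0.54 [188. 155. 191. 183.] (np.float64(190.4), np.float64(165.3)) [0.563 0.264]
usb_stick 0.43 [219. 213. 225. 231.] (np.float64(223.6), np.float64(222.4)) [0.397 0.167]
battery_pack 0.59 [342. 213. 361. 227.] (np.float64(348.7), np.float64(219.1)) [ 0.406 -0.195]
solder_spool 0.62 [371. 201. 387. 220.] (np.float64(378.3), np.float64(208.8)) [ 0.435 -0.282]
solder_spool 0.47 [158. 146. 169. 174.] (np.float64(163.4), np.float64(158.8)) [0.583 0.343]
cell 0.71 [343. 212. 360. 226.] (np.float64(348.4), np.float64(218.9)) [ 0.406 -0.194]
cell 0.45 [121. 174. 127. 189.] (np.float64(122.0), np.float6
[... 356 characters left out ...]
168. 275. 186.] (np.float64(273.0), np.float64(174.5)) [ 0.568 -0.212]
usb_stick 0.4 [194. 203. 207. 227.] (np.float64(198.5), np.float64(212.8)) [0.679 0.19 ]
usb_stick 0.35 [190. 204. 233. 260.] (np.float64(209.2), np.float64(237.4)) [0.563 0.304]
battery_pack 0.55 [272. 166. 277. 185.] (np.float64(273.0), np.float64(174.6)) [ 0.567 -0.211]
battery_pack 0.37 [304. 183. 310. 187.] (np.float64(308.3), np.float64(183.9)) [ 0.402 -0.187]
cell 0.49 [183. 269. 200. 279.] (np.float64(192.3), np.float64(272.0)) [0.515 0.467]
cell 0.37 [256. 165. 289. 210.] (np.float64(272.7), np.float64(194.5)) [ 0.496 -0.043]
[ 0.24700349 -0.60128038  0.20176855] [1.79994204e+02 1.71179101e-03 2.23342028e+01] 1.2
```

```bash
ls pics
```

```text
scene0.png
top0.png
```

```bash
python3 - <<'E'
import cv2
a=cv2.imread('pics/top0.png');b=cv2.imread('pics/scene0.png')
cv2.imwrite('pics/t1.png',cv2.resize(a[120:245,100:260],(768,600),interpolation=2))
cv2.imwrite('pics/s1.png',cv2.resize(b[170:295,150:310],(768,600),interpolation=2))
E
```

```text
(no output)
```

View pics/t1.png

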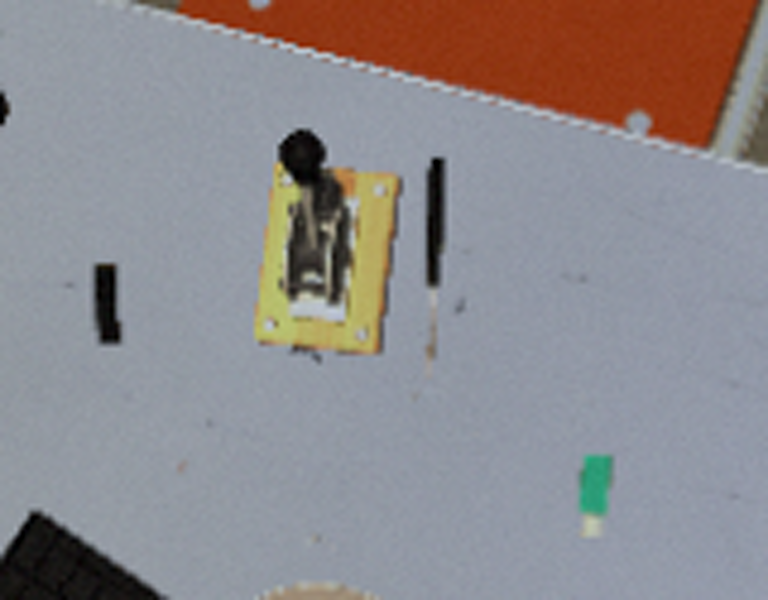

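View pics/s1.png

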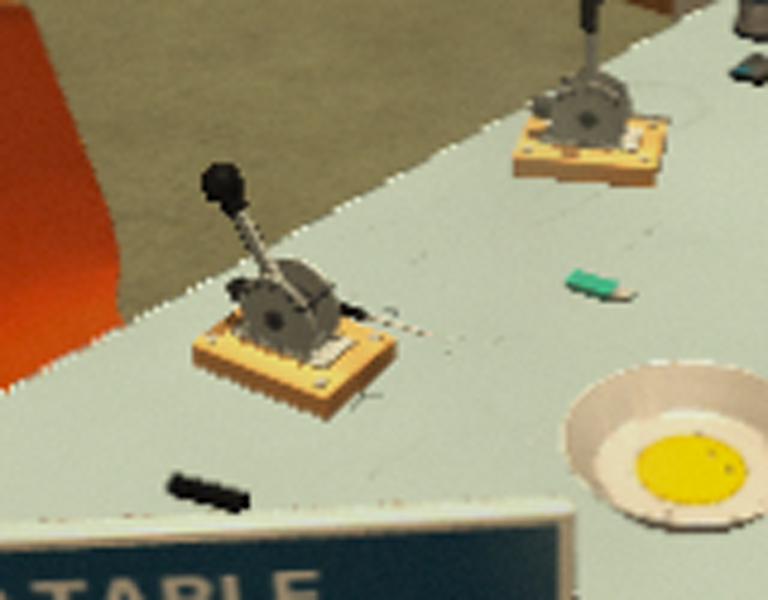

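View pics/top0.png

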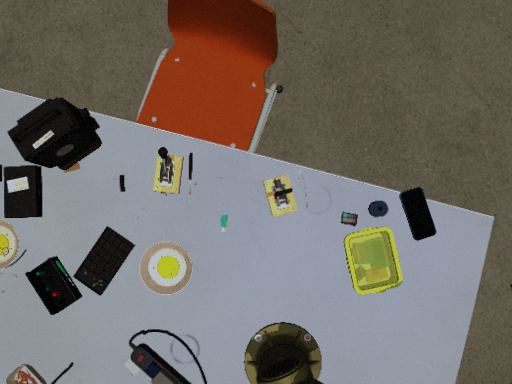

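The crops show the choke ball at about top (163,152) and scene (196,208). The lever leans away from the robot, so the push goes towards the robot. The screwdriver lies beside the block and the throttle is upright at top (281,195).

```bash
python3 - <<'E'
from h import *
T=read_camera('top');S=read_camera('scene')
b,e=tri(T,(162.9,152.3),S,(196.25,208.5));print('ball',b.round(4),e)
cs=[at_z(T,100+u/4.8,120+v/4.8,.022) for u,v in((277,165),(400,175),(382,352),(257,342))]
cs=np.array(cs)[:,:2];print(cs.round(3),'centre',cs.mean(0).round(4))
d=(cs[2]+cs[3]-cs[0]-cs[1])/2;print('len',np.linalg.norm(d),'w',np.linalg.norm(cs[1]-cs[0]),'yaw',np.degrees(np.arctan2(d[1],d[0])))
w=cs[0]-cs[1];print('yaw from width',np.degrees(np.arctan2(w[1],w[0]))+90)
v=cs.mean(0)-b[:2];print('ball->c',np.linalg.norm(v),np.degrees(np.arctan2(v[1],v[0])))
print('ball from top z=.122',at_z(T,162.9,152.3,.122).round(4))
print(get_obs()['qpos'])
E
```

```text
ball [0.5849 0.324  0.1201] 0.001876953380368246
[[0.594 0.357]
 [0.588 0.283]
 [0.481 0.293]
 [0.487 0.368]] centre [0.5374 0.3253]
len 0.10738017770750627 w 0.07481246541823489 yaw 174.5381330407354
yaw from width 175.06668463534768
ball->c 0.04760914486027541 178.3943089400948
ball from top z=.122 [0.5838 0.3231 0.122 ]
[68.47261645 18.3913675  -4.01869278 83.10700112  1.29659506 78.5394132
 -3.26057909]
```

View pics/scene0.png

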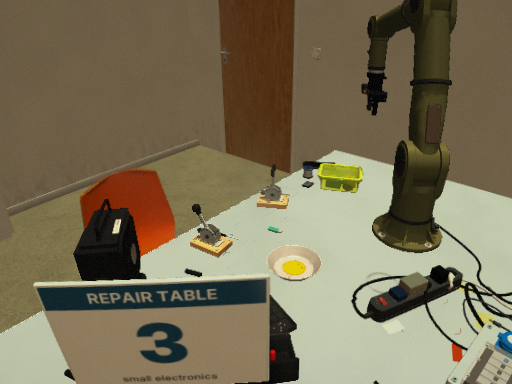

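The scene view shows the arm at top right, well clear of both levers. The choke's ball is at (196,208) with free space behind it. The push direction is about 175° yaw, so I will go behind the ball on the +x side with the fingers closed.

Request:
play_rows(steps=[[[0.015,-0.015,-0.01,0,0,0,0],[0.03,-0.03,-0.01,0,0,0,0],[0.03,-0.03,-0.01,0,0,0,0],[0.03,-0.03,-0.01,0,0,0,0],[0.03,-0.03,-0.01,0,0,0,0],[0.03,-0.03,0,0,0,0,0],[0.03,-0.03,0,0,0,0,0],[0.03,-0.03,0,0,0,0,0],[0.03,-0.03,0,0,0,0,0],[0.03,-0.03,0,0,0,0,0],[0.03,-0.03,0,0,0,0,0],[0.03,-0.03,0,0,0,0,0]]], force=20)

```text
time_s: 2.5
tool_pos: [0.4355, -0.1494, 0.2521]
tool_rot: [179.9, -0.0, 22.3]
force: [1.2, -1.0, -0.3]
grip_width: 0.0027
grasp_force: 0.0
```

Request:
play_rows(steps=[[[0.03,-0.03,0,0,0,0,0],[0.03,-0.03,0,0,0,0,0],[0.03,-0.03,0,0,0,0,0],[0.03,-0.03,0,0,0,0,0],[0.03,-0.03,0,0,0,0,0],[0.03,-0.03,0,0,0,0,0],[0.03,-0.03,0,0,0,0,0],[0.03,-0.03,0,0,0,0,0],[0.03,-0.03,0,0,0,0,0],[0.03,-0.03,0,0,0,0,0],[0.03,-0.03,0,0,0,0,0],[0.03,-0.03,0,0,0,0,0]]])

```text
time_s: 3.7
tool_pos: [0.632, 0.3199, 0.2514]
tool_rot: [180.0, 0.0, 22.3]
force: [-0.0, 0.5, 0.8]
grip_width: 0.0004
grasp_force: 0.0
```

```bash
python3 -c "
from h import *
s=get_obs();print(s['tool_pos'],s['tool_rot'],s['qpos'],s['force'])"
```

```text
[0.63204847 0.31988235 0.25139724] [1.79977648e+02 1.21787234e-02 2.22768289e+01] [  -0.16405076   31.33805818  -46.0411395    67.59362284   22.00363683
   89.54952874 -109.60924368] [-0.0303844   0.52522311  0.84800851]
```

Request:
play_rows(steps=[[[0,0,0,0,0,-0.148,0],[0,0,0,0,0,-0.148,0],[0,0,0,0,0,-0.148,0],[0,0,0,0,0,-0.148,0],[0,0,0,0,0,-0.148,0],[0,0,0,0,0,-0.148,0],[0,0,0,0,0,-0.148,0],[0,0,0,0,0,-0.148,0],[0,0,0,0,0,-0.148,0]]])

```text
time_s: 4.6
tool_pos: [0.6314, 0.3185, 0.2516]
tool_rot: [180.0, 0.0, 99.0]
force: [-0.1, 1.2, -0.5]
grip_width: 0.0007
grasp_force: 0.0
```

Request:
play_rows(steps=[[[0,0,0,0,0,-0.148,0],[0,0,0,0,0,-0.148,0],[0,0,0,0,0,-0.148,0],[0,0,0,0,0,-0.148,0],[0,0,0,0,0,-0.148,0],[0,0,0,0,0,-0.148,0],[0,0,0,0,0,-0.148,0],[0,0,0,0,0,-0.148,0],[0,0,0,0,0,-0.148,0],[0,0,0,0,0,0,0]]])

```text
time_s: 5.6
tool_pos: [0.6314, 0.3185, 0.2513]
tool_rot: [180.0, -0.0, 175.0]
force: [-0.4, -0.6, 0.2]
grip_width: 0.0008
grasp_force: 0.0
```

```bash
python3 -c "
from h import *
s=get_obs();print(s['tool_pos'],s['tool_rot'],s['qpos'],s['force'])"
```

```text
[0.63139892 0.31853142 0.25131338] [ 1.79994281e+02 -3.92073400e-02  1.74969273e+02] [ 11.08112747  42.3894465  -72.99451431  67.34329354  40.36298241
  95.90315666  33.52843903] [-0.39597463 -0.55408085  0.18876814]
```

Request:
play_rows(steps=[[[0,0,0.02,0,0,0,0],[0,0,0.03,0,0,0,0],[0,0,0.03,0,0,0,0],[0,0,0.03,0,0,0,0],[0,0,0.02,0,0,0,0],[0,0,0.009,0,0,0,0],[0,0,0,0,0,0,0]]])

```text
time_s: 6.3
tool_pos: [0.631, 0.3183, 0.1118]
tool_rot: [-179.9, -0.1, 174.9]
force: [-0.8, -0.7, 0.4]
grip_width: 0.0007
grasp_force: 0.0
```

```bash
python3 -c "
from h import *
s=get_obs();print(s['tool_pos'],s['tool_rot'],s['qpos'],s['force'])
T=read_camera('top');S=read_camera('scene')
a=cv2.resize(T['frame'][130:210,120:200],(400,400),interpolation=2);b=cv2.resize(S['frame'][170:270,160:260],(400,400),interpolation=2)
cv2.imwrite('pics/d.png',np.hstack([a,b])[:,:,::-1])"
```

```text
[0.63095567 0.31831074 0.11175415] [-1.79944854e+02 -7.34804819e-02  1.74895152e+02] [ 13.02610413  47.34701531 -69.88748352  78.50945286  43.99599726
  83.60432658  30.08809815] [-0.82318655 -0.66022475  0.37735322]
```

View pics/d.png

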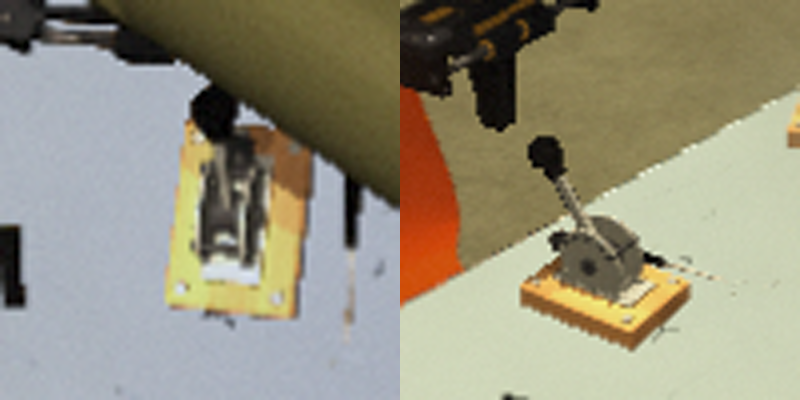

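The fingers are behind the ball (left panel: ball (215,110); right panel: fingertip (497,125), ball (545,155)), with a clear gap and centred sideways.

Request:
play_rows(steps=[[[0.01,0,0,0,0,0,0],[0.008,0,0,0,0,0,0],[0.004,0,0,0,0,0,0],[0.004,0,0,0,0,0,0],[0.004,0,0,0,0,0,0]]])

```text
time_s: 6.9
tool_pos: [0.6011, 0.3213, 0.1129]
tool_rot: [-180.0, 0.0, 175.0]
force: [-0.3, -0.0, -0.0]
grip_width: 0.0004
grasp_force: 0.4
```

Request:
play_rows(steps=[[[0.003,0,0,0,0,0,0],[0.003,0,0,0,0,0,0],[0,0,0,0,0,0,0]]])

```text
time_s: 7.2
tool_pos: [0.5968, 0.3218, 0.1139]
tool_rot: [180.0, 0.2, 174.9]
force: [3.9, -1.5, 4.3]
grip_width: 0.0005
grasp_force: 2.6
```

Request:
play_rows(steps=[[[0.004,0,0,0,0,0,0],[0.004,0,0,0,0,0,0],[0.004,0,0,0,0,0,0],[0.004,0,0,0,0,0,0]]])

```text
time_s: 7.6
tool_pos: [0.581, 0.3236, 0.114]
tool_rot: [179.9, 0.2, 174.9]
force: [4.3, -0.9, 6.1]
grip_width: 0.0008
grasp_force: 3.0
```

Request:
play_rows(steps=[[[0.004,0,0,0,0,0,0],[0.004,0,0,0,0,0,0],[0.004,0,0,0,0,0,0],[0.004,0,0,0,0,0,0]]])

```text
time_s: 8.0
tool_pos: [0.5618, 0.3246, 0.1117]
tool_rot: [-179.9, -0.1, 175.0]
force: [0.4, 0.8, 0.4]
grip_width: 0.0002
grasp_force: 0.0
```

Request:
play_rows(steps=[[[0.004,0,0,0,0,0,0],[0.004,0,0,0,0,0,0],[0.004,0,0,0,0,0,0],[0.004,0,0,0,0,0,0],[0.004,0,0,0,0,0,0]]])

```text
time_s: 8.5
tool_pos: [0.5432, 0.3265, 0.1127]
tool_rot: [-180.0, -0.0, 175.0]
force: [-0.0, -1.0, -0.2]
grip_width: 0.0004
grasp_force: 0.0
```

Request:
play_rows(steps=[[[0.004,0,0,0,0,0,0],[0.004,0,0,0,0,0,0],[0.004,0,0,0,0,0,0],[0.004,0,0,0,0,0,0]]])

```text
time_s: 8.9
tool_pos: [0.5273, 0.3279, 0.1127]
tool_rot: [-180.0, 0.0, 175.0]
force: [-0.4, 0.5, 0.3]
grip_width: 0.0001
grasp_force: 0.0
```

```bash
python3 -c "
from h import *
s=get_obs();print(s['tool_pos'],s['qpos'],s['force'])
T=read_camera('top');S=read_camera('scene')
a=cv2.resize(T['frame'][130:210,120:200],(400,400),interpolation=2);b=cv2.resize(S['frame'][170:270,160:260],(400,400),interpolation=2)
cv2.imwrite('pics/e.png',np.hstack([a,b])[:,:,::-1])
print(proj(S,(.4905,.3295,.122)),proj(T,(.4905,.3295,.122)))"
```

```text
[0.52725533 0.32786765 0.11270528] [ 18.14272509  39.53519    -74.57847439  92.14340193  38.76334034
  78.58609408  23.76129624] [-0.36780333  0.50051059  0.33285708]
(np.float64(222.818336155348), np.float64(215.7915692360829)) (np.float64(160.06372027864438), np.float64(187.13777574261434))
```

View pics/e.png

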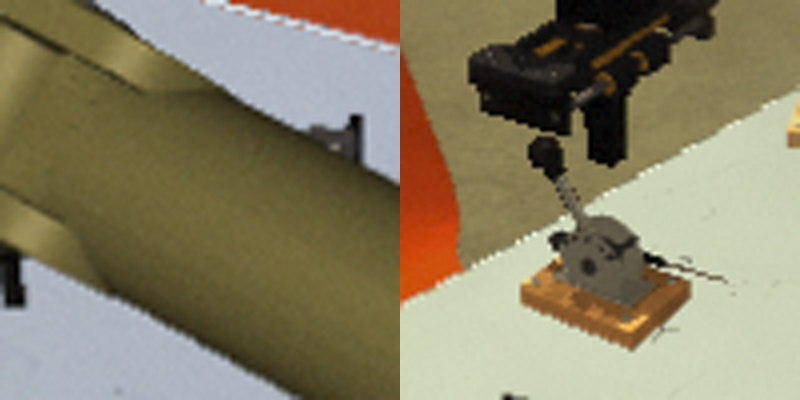

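The lever is still at its rest stop: the ball stays at scene (196,208). The finger slid past it on the far (-y) side, tip at about (212,210). I will check the lateral offset.

```bash
python3 -c "
from h import *
S=read_camera('scene');T=read_camera('top');f=S['frame']
p=get_obs()['tool_pos'];print('tip proj',proj(S,p))
print('corners',[np.round(proj(S,np.array(p)+[a*.0095,b*.015,0]),1) for a in(-1,1) for b in(-1,1)])
g=f.max(2);print(g[200:222,190:220:1])
for y in(.30,.315,.323,.33,.345):
  for x in (.575,.585): print(x,y,np.round(proj(S,(x,y,.122)),1),np.round(proj(T,(x,y,.122)),1))
"
```

```text
tip proj (np.float64(212.337992174465), np.float64(215.45109153539778))
corners [array([217.8, 213.8]), array([212.4, 218.6]), array([212.3, 212.4]), array([206.8, 217.2])]
[[ 12  16  16  13  14   8  16  15  16  24  12  14  54 136 136 122   5   9
    9  11   8   5   9  15  12  10  63 140 139 139]
 [136 131  13  12  12  15  14  12  13  14  14   8  57 141 142 128   2  10
    6  11  11   7   7  14  15  11  65 137 133 135]
 [136 137 133 131 126  14  11   8  10   7  11  16  64 144 138 139 118   6
    9  15  12   5   8   7  12  10  60 135 136 137]
 [138 140 140 140 137 136 135 131 119  16   9  12  51 137 134 135 123  10
   11   5  12  11  10  14  15  12  61 134 136 137]
 [141 137 136 132  35  38  41  41  54 131 129 127 129 132 132 137 123   8
   11   9  10   9  14   9  13  14  61 137 139 141]
 [141 139 135  39  26  35  33  32  21  56 139 134 133 135 136 137 127  11
    7  11  10   8   8   9  18  13  58 136 141 143]
 [139 136  30  29  27  36  42  31  20  53 138 139 140 140 139 139 128   6
   10  10   6  10  11   8  17  14  60 134 138 140]
 [137 134  24  24  25  29  21  20  15  24  59 141 13
[... 1517 characters left out ...]
 137
  145 191 176 213 213 212 212 211 213 212 212 212]
 [127 131 137 139 137 135 135 139 138 137 130  97  99 117 114 134 134 131
  178 213 210 212 212 213 211 214 211 213 211 213]
 [132 128 137 138 138 134 136 140 137 136 129  52  93  96 130 121 175 211
  212 212 212 214 214 212 212 212 212 212 212 212]]
0.575 0.3 [203.7 205.1] [171.5 155.5]
0.585 0.3 [200.9 204.4] [171.5 151.8]
0.575 0.315 [200.9 207.3] [165.9 155.6]
0.585 0.315 [198.2 206.7] [165.9 151.8]
0.575 0.323 [199.5 208.6] [162.9 155.6]
0.585 0.323 [196.7 207.9] [163.  151.9]
0.575 0.33 [198.2 209.6] [160.3 155.6]
0.585 0.33 [195.4 208.9] [160.4 151.9]
0.575 0.345 [195.3 212. ] [154.7 155.6]
0.585 0.345 [192.5 211.3] [154.8 151.9]
```

The rendered fingertips end about 20 mm higher than the reported TCP: tip row 211 against 218 predicted. They rode over the top of the ball, as the upward force showed. I will go back up and over, then push 22 mm lower.

Request:
play_rows(steps=[[[0,0,-0.025,0,0,0,0],[0,0,-0.025,0,0,0,0],[-0.025,0,0,0,0,0,0],[-0.03,0,0,0,0,0,0],[-0.03,0,0,0,0,0,0],[-0.02,0,0,0,0,0,0],[0,0,0,0,0,0,0],[0,0,0.025,0,0,0,0],[0,0,0.025,0,0,0,0],[0,0,0.015,0,0,0,0],[0,0,0.007,0,0,0,0],[0,0,0,0,0,0,0]]])

```text
time_s: 10.3
tool_pos: [0.6315, 0.3185, 0.0901]
tool_rot: [-180.0, -0.1, 175.0]
force: [-0.1, 0.4, -0.2]
grip_width: 0.0003
grasp_force: 0.0
```

```bash
python3 -c "
from h import *
s=get_obs();print(s['tool_pos'],s['qpos'],s['force'])
S=read_camera('scene');p=np.array(s['tool_pos']);f=S['frame']
print([np.round(proj(S,p+[0,0,z]),1) for z in(0,.01,.02,.03,.07)])
b=cv2.resize(f[150:250,150:270],(720,600),interpolation=2)
cv2.imwrite('pics/f.png',b[:,:,::-1])"
```

```text
[0.63148453 0.3184634  0.09007548] [ 12.26099732  47.13216567 -67.21833088  79.7269348   43.14577204
  80.98333677  30.517874  ] [-0.13319357  0.39155013 -0.16250831]
[array([186., 213.]), array([185.6, 210.2]), array([185.3, 207.4]), array([184.9, 204.5]), array([183.6, 193. ])]
```

View pics/f.png

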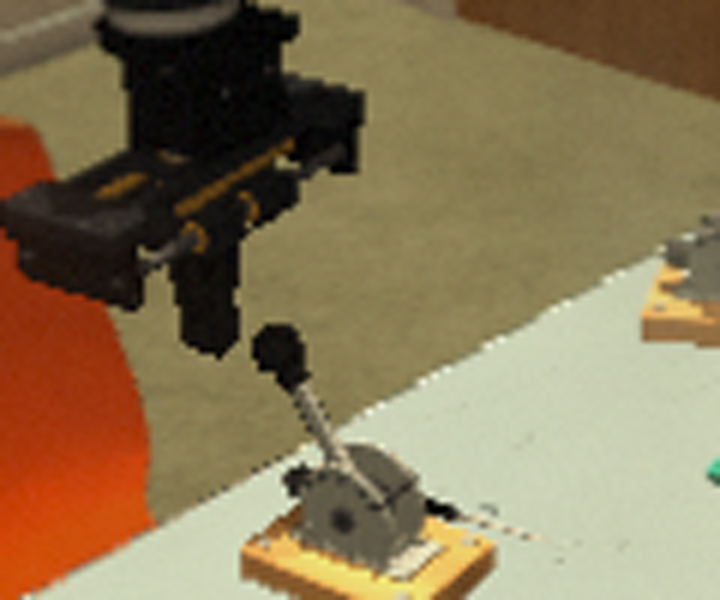

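The fingertip bottom is now at about scene (185,208), true height about 0.11 m, which is below the centre of the ball at (196,208). The gripper body stays clear above. I will push again.

Request:
play_rows(steps=[[[0.01,0,0,0,0,0,0],[0.008,0,0,0,0,0,0],[0.004,0,0,0,0,0,0],[0.004,0,0,0,0,0,0],[0.003,0,0,0,0,0,0]]])

```text
time_s: 10.85
tool_pos: [0.6072, 0.3216, 0.0928]
tool_rot: [179.8, 0.5, 174.9]
force: [9.3, 1.5, 4.0]
grip_width: 0.0007
grasp_force: 4.4
```

Request:
play_rows(steps=[[[0.004,0,0,0,0,0,0],[0.004,0,0,0,0,0,0],[0.004,0,0,0,0,0,0]]])

```text
time_s: 11.15
tool_pos: [0.6014, 0.3223, 0.0963]
tool_rot: [179.6, 1.1, 174.6]
force: [16.9, -0.8, 15.7]
grip_width: 0.0006
grasp_force: 8.8
```

Request:
play_rows(steps=[[[0.004,0,0,0,0,0,0],[0.004,0,0,0,0,0,0],[0.004,0,0,0,0,0,0]]])

```text
time_s: 11.45
tool_pos: [0.5824, 0.3237, 0.0935]
tool_rot: [179.8, 0.3, 174.8]
force: [0.1, 1.0, -0.0]
grip_width: 0.0001
grasp_force: 0.0
```

```bash
python3 -c "
from h import *
S=read_camera('scene');f=S['frame']
print(f.max(2)[205:211,192:200].mean(), proj(S,(.5375,.3253,.135)), get_obs()['tool_pos'])
b=cv2.resize(f[150:250,150:270],(720,600),interpolation=2)
cv2.imwrite('pics/g.png',b[:,:,::-1])"
```

```text
24.416666666666668 (np.float64(209.3866394220045), np.float64(207.7671475779753)) [0.5794105  0.32365896 0.09215671]
```

View pics/g.png

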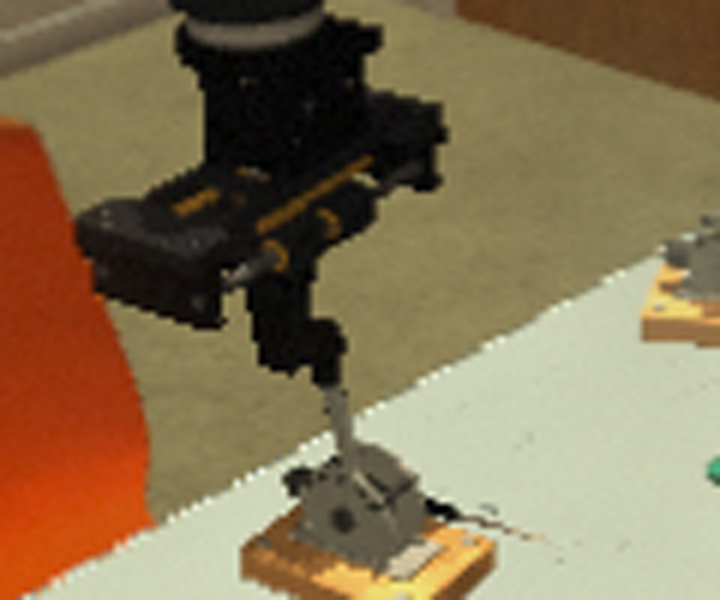

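The lever snapped to about the notch, with the ball at scene (205,208) just ahead of the fingers. I will keep pushing.

Request:
play_rows(steps=[[[0.004,0,0,0,0,0,0],[0.004,0,0,0,0,0,0],[0.004,0,0,0,0,0,0],[0.004,0,0,0,0,0,0]]])

```text
time_s: 11.9
tool_pos: [0.5626, 0.3247, 0.0903]
tool_rot: [-180.0, -0.0, 175.0]
force: [1.8, -0.3, -0.3]
grip_width: 0.0004
grasp_force: 0.9
```

Request:
play_rows(steps=[[[0.004,0,0,0,0,0,0],[0.004,0,0,0,0,0,0],[0.004,0,0,0,0,0,0],[0.004,0,0,0,0,0,0]]])

```text
time_s: 12.3
tool_pos: [0.5494, 0.3261, 0.0912]
tool_rot: [179.9, 0.2, 174.9]
force: [6.4, 1.2, -0.5]
grip_width: 0.0006
grasp_force: 3.3
```

Request:
play_rows(steps=[[[0.004,0,0,0,0,0,0],[0.004,0,0,0,0,0,0],[0.003,0,0,0,0,0,0]]])

```text
time_s: 12.6
tool_pos: [0.5372, 0.3272, 0.0906]
tool_rot: [179.9, 0.1, 174.9]
force: [3.0, 1.5, -2.4]
grip_width: 0.0005
grasp_force: 1.7
```

Request:
play_rows(steps=[[[0.004,0,0,0,0,0,0],[0.004,0,0,0,0,0,0],[0.003,0,0,0,0,0,0]]])

```text
time_s: 12.9
tool_pos: [0.5241, 0.3282, 0.0906]
tool_rot: [-180.0, -0.1, 175.0]
force: [-0.2, 0.5, 0.2]
grip_width: 0.0004
grasp_force: 0.0
```

Request:
play_rows(steps=[[[0.003,0,0,0,0,0,0],[0.002,0,0,0,0,0,0],[0,0,0,0,0,0,0]]])

```text
time_s: 13.2
tool_pos: [0.5202, 0.3286, 0.0908]
tool_rot: [-180.0, -0.0, 175.0]
force: [0.5, -0.1, -0.2]
grip_width: 0.0003
grasp_force: 0.0
```

Request:
play_rows(steps=[[[0.002,0,0,0,0,0,0],[0.002,0,0,0,0,0,0],[0.001,0,0,0,0,0,0]]])

```text
time_s: 13.5
tool_pos: [0.5172, 0.3287, 0.0909]
tool_rot: [180.0, 0.2, 174.9]
force: [4.4, 0.9, -0.7]
grip_width: 0.0004
grasp_force: 1.8
```

Request:
play_rows(steps=[[[-0.015,0,0,0,0,0,0],[-0.03,0,0,0,0,0,0],[-0.03,0,0,0,0,0,0],[-0.02,0,-0.02,0,0,0,0],[0,0,-0.03,0,0,0,0],[0,0,-0.04,0,0,0,0],[0,0,-0.04,0,0,0,0],[0,0,0,0,0,0,0],[0,0,0,0,0,0,0]]])

```text
time_s: 14.4
tool_pos: [0.61, 0.3213, 0.2216]
tool_rot: [179.9, 0.0, 175.0]
force: [0.5, -0.5, -0.9]
grip_width: 0.0005
grasp_force: 0.0
```

```bash
python3 -c "
from h import *
s=get_obs();print(s['tool_pos'],s['force'],s['time_s'])
S=read_camera('scene');f=S['frame']
print('final ball',proj(S,(.4905,.3295,.122)))
b=cv2.resize(f[150:250,150:310],(800,500),interpolation=2)
cv2.imwrite('pics/z.png',b[:,:,::-1])"
```

```text
[0.61000495 0.3213158  0.22163241] [ 0.47911934 -0.50514815 -0.89145776] 14.4
final ball (np.float64(222.818336155348), np.float64(215.7915692360829))
```

View pics/z.png

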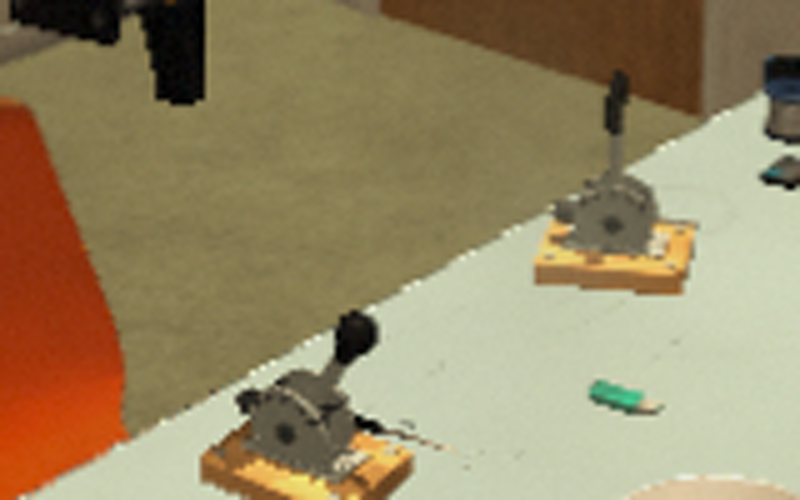

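The ball is at scene (221,217), against (223,216) predicted for the second stop. The throttle is upright, the loose things visible in this crop are where they were, and the gripper is clear.

```bash
python3 -c "
from cell import *
print(sign_off())"
```

```text
the job is handed in; nothing more can be done
None
```

The choke lever is home against its second stop as far as the last camera view shows, the throttle is still upright in its notch, and the job is handed in at about 14 s; the first push rode over the ball and had to be repeated lower, and the sign-off gave no verdict.

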